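# Lay out the chromed tap handles on their inspection pads

## Robot

A 6-joint arm with a two-finger parallel gripper is mounted at the origin on the work surface. World frame = base frame: x ahead of the robot, y to its left, z up, the work surface at z = 0. Lengths are in m, angles in degrees, forces in N, time in s.
With the tool pointing down it reaches from about 0.4 to 0.825 m from the base axis. Payload 7 kg.
Tool frame: the origin (TCP) lies midway between the tips of the shut fingers; the grasp point (between the pads) lies 19 mm behind it; z points along the fingers, y is the line along which they close (so a half turn about z gives the same grasp; the last joint's range is limited). The gripper opens to 88 mm and grips with 3 to 60 N. Pads are 19 mm wide; open, the fingers measure 130 mm over their backs; the gripper's body (78 mm by 193 mm) begins 47 mm behind the grasp point.
Start: joints at [88.012, 20.546, 0.682, 0, -70.136, -16.507], TCP at [0.214, 0.64, 0.202] pointing down, gripper open.
Joint ranges: [-176.03, 176.03], [-82.01, 121.73], [-58.28, 71.71], [-173.87, 95.51], [-174.79, -0.11], [-173.66, 173.66]. Speed limits (degrees/s): [136.94, 136.94, 172.46, 180, 180, 180].

## Interface

Orientations are given as [roll, pitch, yaw] about the fixed x, y, z axes, in that order (R = Rz(yaw) Ry(pitch) Rx(roll)).
In Python, from plant import r gives the robot as it stands.
- The arm moves only by the tool carry_out, never from a script. Its argument "deltas" is a list of rows, each a list of 3 entries, a list of its own where there are three numbers: the opening, from 0 (shut) to 1 (fully open), then the shift along the tool's x, y, z in mm, then the turn, a rotation vector about the tool's x, y, z in rad. In form: [[gripper, [tx, ty, tz], [rx, ry, rz]], ...]. A call has 1 to 12 rows; each row is the pose to reach, as a shift and turn from the pose commanded when the call began, along the tool's axes at that moment; what a row does not reach only later rows make up. A row lasts 1/10 s, in which the tool goes at most 50 mm and 8.59 degrees, less where a joint would pass 70% of its speed; a pose out of reach is approached as far as the arm can. A call with a gripper value outside its range is refused whole. The fingers move at their own pace and stop on an object; "squeeze" is the grip in N (left out, the last holds). Time passes only in rows, so rows that repeat a pose let the fingers close. It gives the time, the measured TCP pose, the force, the opening and the grip force at its end, in the units of the state.
- r.get_state(): the state, without advancing time (a new reading comes with each control period).
- r.capture(name): name is "scene" or "top"; returns (picture, depth): 384x512x3 uint8, red, green, blue; 384x512 float32, m along the optical axis (not along the pixel's ray), 0 where there is no reading.
- r.get_calibration(name): a dict with "fov_y" (degrees; the focal length in pixels is half the picture's height over the tangent of half this angle, whatever the lens; pixels are square), "cx", "cy" (the principal point, pixels), "view" (4x4, takes a point from world to camera coordinates). Camera axes: x right, y down, z forward; pixel columns grow to the right and rows downward; lengths in m; the calibration is good to about 2 mm. A picture is of the moment at which its call begins. get_calibration takes no time and is no camera call.
- r.close_job(): hands the job in; it is judged then, once.
The state is a dict: "time_s": time; "joints": joint angles; "qd": joint speeds; "joint_torque": joint torques, N m; "tcp_pos": TCP position; "eef_rot": TCP orientation; "contact_force": force on the tool from outside, world axes, zero at the start; "moment": the same for the moment, N m; "gripper_width": finger opening in m; "gripper_force": force on a finger pad.
Only numpy, scipy, OpenCV 4.12 (cv2) and the standard library are available. Lean on these libraries where they do the work, as an engineer would, in place of code of your own. Each camera call takes 0.05 s, during which the arm holds its last target. There are 200 camera calls.

## Task

Lay the four chrome tap handles out for inspection: put each one upright on the cork pad that shows its own black silhouette, covering the silhouette and turned the way it is drawn (the teardrop's nose pointing the same way). Set them down gently, do not drop them, and leave the tape roll and the polish jar where they stand.

Things in the scene. Friction and masses are not known exactly. Their poses are not given: they have to be found in the camera images.
- teardrop_handle: Loose chrome tap handle, teardrop-shaped from above: round base 44 mm in diameter and 32 mm high (straight sides to about 24 mm, then a domed top), with a tapering nose 20 mm high. Origin: centre of the round base, on its underside. +x points along the nose, whose tip is 50 mm from the origin. About 0.16 kg. Can be gripped across the round base (along y, 44 mm).
- bar_handle: Loose chrome straight bar handle with rounded ends, 84 (x) x 18 (y) x 26 (z) mm, small blue dot on top. Origin: centre of the underside; x along the bar; both ends are alike. About 0.15 kg.
- cross_handle: Loose chrome four-armed cross handle with a red disc on top: upright round hub 26 mm in diameter and 44 mm high; four arms along +-x and +-y, 12 mm wide and 14 mm high, with round ends 16 mm in diameter and 16 mm high; 76 mm overall in x and in y. Origin: centre of the underside. About 0.18 kg. The hub stands free above z = 16 mm and can be gripped there.
- round_knob: Loose chrome round knob, plain disc 50 mm in diameter, 30 mm high, with a thin dark ring on its top face. Origin: centre of the underside. About 0.2 kg.
- teardrop_pad: Flat tan cork pad, 104 (x) x 80 (y) x 4 mm, fixed to the bench, with a printed flat black silhouette, life size, of the teardrop handle. Origin: centre of the pad's underside, on the bench; the top is at z = 4 mm. The silhouette's round base is centred at x = -15 mm, y = 0 of the pad, its nose points along the pad's +x, tip at x = +35 mm.
- bar_pad: Flat tan cork pad, 104 (x) x 80 (y) x 4 mm, fixed to the bench, with a printed flat black silhouette, life size, of the bar handle. Origin: centre of the pad's underside, on the bench; the top is at z = 4 mm. The silhouette is centred on the pad and lies along its x.
- cross_pad: Flat tan cork pad, 104 (x) x 80 (y) x 4 mm, fixed to the bench, with a printed flat black silhouette, life size, of the cross handle. Origin: centre of the pad's underside, on the bench; the top is at z = 4 mm. The silhouette is centred on the pad, arms along its x and y.
- knob_pad: Flat tan cork pad, 104 (x) x 80 (y) x 4 mm, fixed to the bench, with a printed flat black silhouette, life size, of the round knob: a black disc 50 mm in diameter. Origin: centre of the pad's underside, on the bench; the top is at z = 4 mm. The silhouette is centred on the pad.
- tape_roll: Bystander: loose yellow ring, a roll of tape lying flat, 52 mm outside diameter, 36 mm hole, 19 mm high. Origin: centre of the underside. Leave it where it is.
- polish_jar: Bystander: loose closed amber jar with a white cap, 44 mm in diameter, 45 mm high, standing upright. Origin: centre of the underside. Leave it where it is. (Also fixed on the bench: a small blue gauge, 44 mm across and 34 mm high, among the handles and pads about 0.53 m ahead and 0.25 m right of the robot; bins up to 140 mm high along the far edge and sides.)
Things that resemble listed ones, but are neither listed nor needed, are in the scene too. Leave any red or turquoise look-alike of the bar_handle alone. What is shaped like the teardrop_pad but pink is not meant.

How it is judged (in metres and radians):
At the end, for the whole second after the job is handed in: Each handle stands upright (within 0.12 rad), at rest, on top of its own pad, within 12 mm of its silhouette (teardrop: 12 mm along and across the pad); teardrop, bar and cross turned as drawn within 0.25 rad (bar: either way round; cross: any quarter turn; teardrop: nose as drawn) (x of teardrop_handle in the frame of teardrop_pad between -0.027 and -0.003 m and y of teardrop_handle in the frame of teardrop_pad between -0.012 and 0.012 m and x of teardrop_pad in the frame of teardrop_handle above 0 m and angle between the x axis of teardrop_handle and the x axis of teardrop_pad, either way round below 0.25 rad and z of teardrop_handle in the frame of teardrop_pad between 0.001 and 0.008 m and angle between each of teardrop_handle, bar_handle, cross_handle, round_knob's own z axis and vertical below 0.12 rad and linear speed of each of teardrop_handle, bar_handle, cross_handle, round_knob below 0.02 m/s and angular speed of each of teardrop_handle, bar_handle, cross_handle, round_knob below 0.2 rad/s and horizontal distance between bar_handle and bar_pad below 0.012 m and angle between the x axis of bar_handle and the x axis of bar_pad, either way round below 0.25 rad and z of bar_handle in the frame of bar_pad between 0.001 and 0.008 m and horizontal distance between cross_handle and cross_pad below 0.012 m and (angle between the x axis of cross_handle and the x axis of cross_pad, either way round below 0.25 rad or angle between the x axis of cross_handle and the y axis of cross_pad, either way round below 0.25 rad) and z of cross_handle in the frame of cross_pad between 0.001 and 0.008 m and horizontal distance between round_knob and knob_pad below 0.012 m and z of round_knob in the frame of knob_pad between 0.001 and 0.008 m); the robot touches nothing.
It fails at once if a handle is dropped (falls free, faster than 0.6 m/s: about 2 cm) ((linear speed of teardrop_handle above 0.6 m/s and contact force between teardrop_handle and the fingers below 0.05 N) or (linear speed of bar_handle above 0.6 m/s and contact force between bar_handle and the fingers below 0.05 N) or (linear speed of cross_handle above 0.6 m/s and contact force between cross_handle and the fingers below 0.05 N) or (linear speed of round_knob above 0.6 m/s and contact force between round_knob and the fingers below 0.05 N)).
It fails at once if the yellow tape roll or the polish jar is shifted by more than 20 mm (distance of any of tape_roll, polish_jar from where it was at the start of the episode above 0.02 m).
It also fails if it takes over 120 s, if anything falls off the work surface, if the arm or the gripper's body presses on something with over 40 N, if the wrist force passes 120 N, or if a joint passes its speed limit or range.

## Working session

There is one attempt and no reset: what is moved stays moved. The work goes in short steps, Python scripts to look and compute and a tool call to move; the robot and the scene stay as the last step left them, time stands still between calls to the robot, and variables do not carry over. Pictures are saved under pics/ and viewed, at most 14 in all, crops included, and the job is handed in when it is done.

Besides the shell and the picture viewer there is one more tool, called after "Emit:" as a command line: name --argument value ..., lists and objects as JSON in quotes. carry_out: Moves the arm, as the interface text tells. Its arguments: {"type":"object","properties":{"deltas":{"type":"array"},"squeeze":{"type":"number"}},"required":["deltas"]}

```bash
mkdir -p pics; ls
python3 - <<'E'
from plant import r
import cv2,numpy as np
for n in("scene","top"):
    p,d=r.capture(n); cv2.imwrite(f"pics/{n}0.png",cv2.resize(cv2.cvtColor(p,cv2.COLOR_RGB2BGR),(800,600),interpolation=cv2.INTER_CUBIC))
    np.savez(f"{n}0.npz",p=p,d=d)
    c=r.get_calibration(n); print(n,c["fov_y"],c["cx"],c["cy"],np.round(c["view"],3).tolist(),(d==0).mean())
print(r.get_state())
E
```

```text
pics
scene 55.95615112651929 251.44732319350092 192.49508984962316 [[0.089, 0.996, 0.004, 0.018], [0.733, -0.063, -0.677, -0.343], [-0.674, 0.064, -0.736, 1.347], [0.0, 0.0, 0.0, 1.0]] 0.0038350423177083335
top 57.08756898835057 256.0372944143411 188.41829861917756 [[-0.057, -0.998, -0.006, -0.023], [-0.973, 0.057, -0.221, 0.486], [0.221, -0.006, -0.975, 1.086], [0.0, 0.0, 0.0, 1.0]] 0.004063924153645833
{'time_s': 0.1, 'joints': array([ 8.80106111e+01,  2.05879677e+01,  6.38980204e-01, -1.83838415e-02,
       -7.01364082e+01, -1.65059684e+01]), 'qd': array([ 0.02983199, -0.10217486,  0.04835325,  0.08456654,  0.03778576,
       -0.0613662 ]), 'joint_torque': array([-1.81262749e-03, -5.84164453e+01,  2.93752706e+01,  7.01553762e+00,
        1.02072197e-02, -4.91298556e-05]), 'tcp_pos': array([0.21401315, 0.63966727, 0.20110686]), 'eef_rot': array([ 1.79913213e+02, -7.69388926e-03, -1.85016109e+01]), 'contact_force': array([-0.51345426, -0.170356  , -1.49210329]), 'moment': array([-0.02267724,  0.01628268, -0.02613458]), 'gripper_force': 0.0, 'gripper_width': 0.087499235557479}
```

View pics/top0.png

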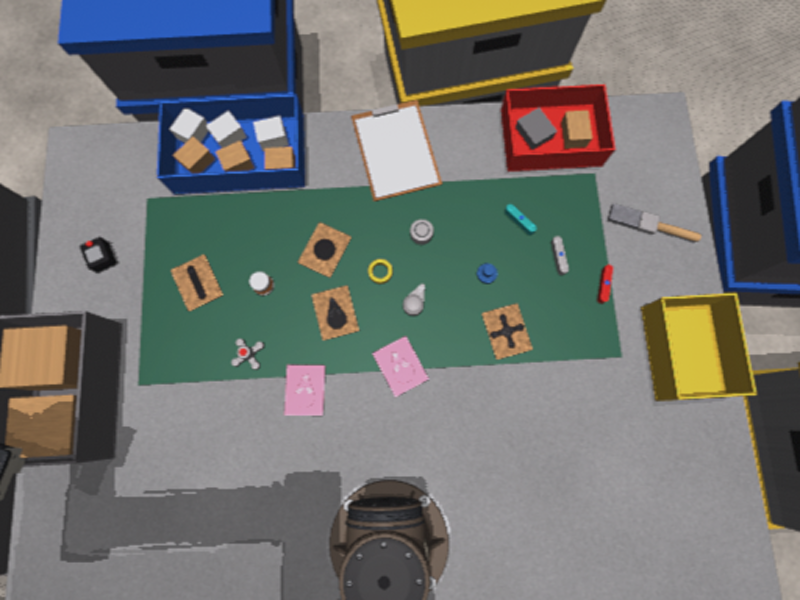

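View pics/scene0.png

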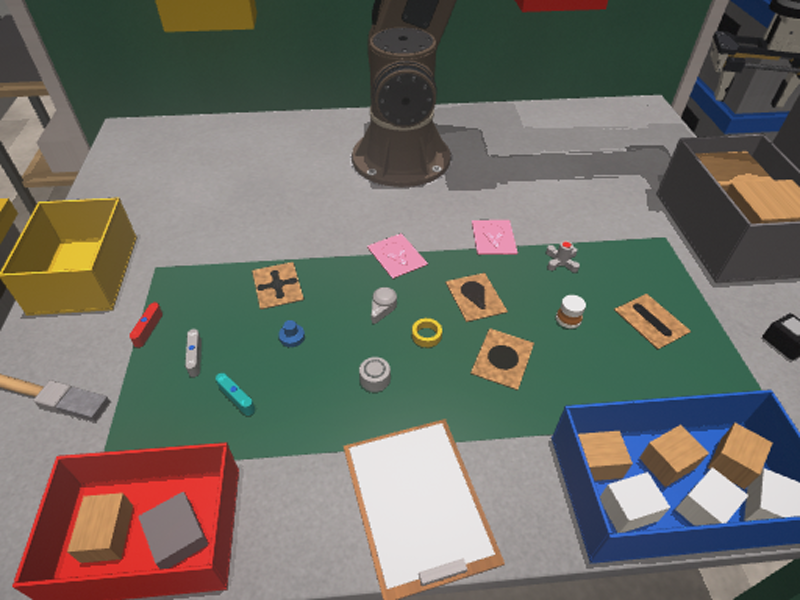

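The top view (800×600) shows the bar pad (197,283), jar (260,282), knob pad (325,249), teardrop pad (335,312), tape (380,271), knob (421,231), teardrop (414,299), cross (246,352), cross pad (507,331), gauge (487,272) and chrome bar (561,254). The scene view shows the same layout, mirrored from the far side.

```bash
cat > h.py <<'E'
import numpy as np,cv2
from plant import r
class V:
    def __init__(s,n,p=None,d=None):
        s.p,s.d=(p,d) if p is not None else r.capture(n)
        c=r.get_calibration(n); s.f=192/np.tan(np.radians(c["fov_y"]/2)); s.c=np.array([c["cx"],c["cy"]]); s.M=np.array(c["view"]); s.R=s.M[:3,:3]; s.o=-s.R.T@s.M[:3,3]
        s.hsv=cv2.cvtColor(s.p,cv2.COLOR_RGB2HSV)
    def plane(s,uv,z):
        uv=np.atleast_2d(uv).astype(float); q=np.c_[(uv-s.c)/s.f,np.ones(len(uv))]@s.R
        return (s.o+q*((z-s.o[2])/q[:,2])[:,None])[:,:2]
    def cloud(s):
        v,u=np.mgrid[:384,:512]; q=np.stack([(u-s.c[0])/s.f*s.d,(v-s.c[1])/s.f*s.d,s.d],-1)
        return (q-s.M[:3,3])@s.R
    def px(s,P):
        q=s.M[:3,:3]@np.asarray(P,float)+s.M[:3,3]; return q[:2]/q[2]*s.f+s.c
def comps(m,a=15):
    n,l,st,ce=cv2.connectedComponentsWithStats(m.astype(np.uint8))
    return [(l==i,st[i,4],ce[i]) for i in range(1,n) if st[i,4]>=a]
E
python3 - <<'E'
from h import *
for n in("top","scene"):
    a=np.load(n+"0.npz"); v=V(n,a["p"],a["d"]); X=v.cloud(); H,S,W=[v.hsv[...,i].astype(int) for i in range(3)]
    print(n,"cam",v.o.round(3)); 
    roi=(X[...,0]>.3)&(X[...,0]<.8)&(abs(X[...,1])<.5)&(X[...,2]<.08)
    green=(H>60)&(H<90)&(S>100)
    flat=X[roi&green][:,2]; print("mat z",np.median(flat),flat.std())
    m=cv2.morphologyEx((roi&~green).astype(np.uint8),cv2.MORPH_OPEN,np.ones((2,2)))
    for k,A,ce in comps(m,30):
        if A>3000: continue
        z=X[k][:,2]; c=cv2.mean(v.p,k.astype(np.uint8))[:3]
        P=v.plane(np.argwhere(k)[:,::-1],0.004); rc=cv2.minAreaRect((P*1000).astype(np.float32))
        print(ce.round(0),A,"rgb",np.round(c).astype(int),"z50/98",np.percentile(z,[50,98]).round(3),"xy@4mm",np.round(rc[0]),np.round(rc[1]),round(rc[2]))
E
```

```text
top cam [ 0.232 -0.044  1.167]
mat z 0.0004903103937363346 0.0026674556283648805
[150. 108.] 63 rgb [88 83 93] z50/98 [0.05  0.093] xy@4mm [814. 309.] [44. 19.] 87
[180. 106.] 86 rgb [138 120 117] z50/98 [0.053 0.093] xy@4mm [812. 202.] [18. 64.] 1
[106. 110.] 30 rgb [25 47 90] z50/98 [0.062 0.093] xy@4mm [817. 463.] [25. 21.] 2
[331. 137.] 54 rgb [ 50 154 163] z50/98 [0.026 0.031] xy@4mm [ 662. -322.] [45. 18.] 44
[359. 164.] 233 rgb [119 128 127] z50/98 [0.023 0.03 ] xy@4mm [ 561. -408.] [92. 33.] 5
[126. 181.] 818 rgb [145 116  85] z50/98 [0.004 0.009] xy@4mm [547. 387.] [112.  88.] 24
[297. 165.] 165 rgb [ 66 109  90] z50/98 [0.001 0.005] xy@4mm [ 568. -199.] [ 24. 144.] 2
[186. 173.] 46 rgb [ 65 107  89] z50/98 [0.001 0.004] xy@4mm [565. 182.] [24. 25.] 87
[387. 184.] 184 rgb [145  57  57] z50/98 [0.024 0.03 ] xy@4mm [ 486. -496.] [29. 83.] 74
[168. 182.] 242 rgb [143 148 143] z50/98 [0.035 0.048] xy@4mm [536. 246.] [65. 52.] 43
scene cam [ 1.158 -0.126  0.759]
mat z 0.0007288922817814731 0.0031068556584456027
[366. 200.] 354 rgb [150 145 134] z50/98 [0.031 0.047] xy@4mm [520. 255.] [46. 93.] 59
[418. 206.] 899 rgb [157 120  84] z50/98 [0.004 0.007] xy@4mm [553. 392.] [107.  85.] 23
[187. 215.] 227 rgb [ 55  90 125] z50/98 [0.014 0.035] xy@4mm [ 529. -240.] [58. 43.] 1
[433. 271.] 2929 rgb [ 55  73 114] z50/98 [0.042 0.075] xy@4mm [762. 351.] [318.  79.] 90
[351. 379.] 1046 rgb [98 92 86] z50/98 [-0.75  -0.743] xy@4mm [970.  50.] [277.  21.] 90
```

```bash
cat >> h.py <<'E'
K=6
def patch(v,c,rad,z=0.0):
    """K-times enlarged HSV patch around world xy c; returns hsv and offset"""
    u=v.px([c[0],c[1],z]); w=int(rad*v.f/np.linalg.norm(v.o-[c[0],c[1],0]))+1; u0=int(u[0])-w; v0=int(u[1])-w
    q=v.p[v0:v0+2*w,u0:u0+2*w]; q=cv2.resize(q,None,fx=K,fy=K,interpolation=cv2.INTER_CUBIC)
    return cv2.cvtColor(q,cv2.COLOR_RGB2HSV).astype(int),q,(u0,v0)
def uv(pts,o): return (np.asarray(pts,float)+.5)/K-.5+np.array(o)
def pick(m,ctr=True):
    cs=comps(cv2.morphologyEx(m.astype(np.uint8),cv2.MORPH_OPEN,np.ones((5,5))),80)
    return max(cs,key=lambda t:t[1])[0]
def pad(v,c):
    h,q,o=patch(v,c,.085); H,S,W=h[...,0],h[...,1],h[...,2]
    tan=(H<25)&(S>50)&(W>70); m=pick(tan); cn,_=cv2.findContours(m.astype(np.uint8),cv2.RETR_EXTERNAL,cv2.CHAIN_APPROX_NONE)
    cn=max(cn,key=len)[:,0]; P=v.plane(uv(cn,o),.004)*1000; rc=cv2.minAreaRect(cv2.convexHull(P.astype(np.float32)))
    fill=cv2.drawContours(np.zeros(m.shape,np.uint8),[cn[:,None]],-1,1,-1); fill=cv2.erode(fill,np.ones((13,13)))>0
    dk=pick(fill&(W<75)); D=v.plane(uv(np.argwhere(dk)[:,::-1],o),.004)*1000
    cen=D.mean(0); ev,E=np.linalg.eigh(np.cov(D.T)); ax=E[:,1]; skew=(((D-cen)@ax)**3).mean()
    s=cv2.minAreaRect(cv2.convexHull(D.astype(np.float32)))
    return rc,cen,np.degrees(np.arctan2(ax[1],ax[0])),skew,s
E
python3 - <<'E'
from h import *
pads=dict(bar=(.55,.39),knob=None,tear=None,cross=None)
t=V("top",**np.load("top0.npz")); s=V("scene",**np.load("scene0.npz"))
sc=512/800
pix=dict(bar=(197,283),knob=(325,249),tear=(335,312),cross=(507,331))
f=lambda rc:[np.round(rc[0],1).tolist(),np.round(rc[1],1).tolist(),round(rc[2],1)]
for n,p in pix.items():
    c=t.plane(np.array(p)*sc,.004)[0]
    for v in(t,s):
        rc,cen,a,sk,sr=pad(v,c); print(n,"pad",f(rc),"sil",cen.round(1),round(a,1),"skew",round(sk),"silrect",f(sr))
ims=[]
for n,p,z in(("cross",(246,352),.03),("knob",(421,231),.03),("tear",(414,299),.02),("bar",(561,254),.02)):
    c=t.plane(np.array(p)*sc,z)[0]; print(n,c.round(3))
    row=[]
    for v in(t,s): row.append(cv2.resize(patch(v,c,.06)[1],(200,200)))
    ims.append(np.vstack(row))
cv2.imwrite("pics/h0.png",np.hstack(ims)[...,::-1])
E
```

```text
bar pad [[550.0, 390.8], [105.9, 82.3], 24.0] sil [550.3 391. ] -156.4 skew 57 silrect [[550.3, 391.1], [80.3, 14.5], 23.6]
bar pad [[549.7, 390.8], [105.3, 82.5], 24.0] sil [549.2 392.1] -155.9 skew 608 silrect [[548.8, 391.5], [82.5, 17.9], 24.0]
knob pad [[608.3, 110.0], [81.9, 105.5], 61.1] sil [608.7 110.1] -169.7 skew 12 silrect [[608.7, 110.0], [46.1, 44.3], 30.7]
knob pad [[608.4, 110.0], [80.8, 106.1], 60.9] sil [607.4 110.5] 73.3 skew -12 silrect [[607.1, 110.7], [48.3, 47.9], 72.8]
tear pad [[465.6, 91.2], [105.3, 81.5], 12.2] sil [458.1  89.4] -168.6 skew -1423 silrect [[460.8, 94.3], [62.4, 39.2], 32.8]
tear pad [[465.7, 91.2], [105.9, 82.2], 12.1] sil [457.8  89.9] -169.0 skew -1653 silrect [[461.6, 86.2], [40.8, 66.5], 81.1]Traceback (most recent call last):
  File "<stdin>", line 10, in <module>
  File "h.py", line 34, in pad
    dk=pick(fill&(W<75)); D=v.plane(uv(np.argwhere(dk)[:,::-1],o),.004)*1000
  File "h.py", line 28, in pick
    return max(cs,key=lambda t:t[1])[0]
           ~~~^^^^^^^^^^^^^^^^^^^^^^
ValueError: max() iterable argument is empty
```

Run:
```python
from h import *
t=V("top",**np.load("top0.npz")); s=V("scene",**np.load("scene0.npz"))
sc=512/800
f=lambda rc:[np.round(rc[0],1).tolist(),np.round(rc[1],1).tolist(),round(rc[2],1)]
c=t.plane(np.array((507,331))*sc,.004)[0]
for v in(t,s):
    h,q,o=patch(v,c,.075); H,S,W=[h[...,i] for i in range(3)]
    m=cv2.morphologyEx(((H<25)&(S>50)&(W>70)).astype(np.uint8),cv2.MORPH_OPEN,np.ones((5,5)))
    P=v.plane(uv(np.argwhere(m)[:,::-1],o),.004)*1000; print("crosspad",f(cv2.minAreaRect(cv2.convexHull(P.astype(np.float32)))))
ims=[]
for n,p,z in(("cross",(246,352),.03),("knob",(421,231),.03),("tear",(414,299),.02),("bar",(561,254),.02)):
    c=t.plane(np.array(p)*sc,z)[0]; print(n,c.round(3))
    row=[]
    for v in(t,s):
        h,q,o=patch(v,c,.06,z); row.append(cv2.resize(q,(200,200)))
        H,S,W=[h[...,i] for i in range(3)]
        m=pick((S<60)&(W>60)); g=uv(np.argwhere(m)[:,::-1],o)
        # depth-lifted points
        X=v.cloud(); gi=np.unique(g.round().astype(int),axis=0); Q=X[gi[:,1],gi[:,0]]*1000; Q=Q[(Q[:,2]>4)&(Q[:,2]<55)]
        hs=dict(cross=(5,20),knob=(25,36),tear=(6,40),bar=(20,32))[n]; T=Q[(Q[:,2]>hs[0])&(Q[:,2]<hs[1])][:,:2].astype(np.float32)
        print(n,"n",len(Q),"zmax",np.percentile(Q[:,2],97).round(1),"rect",f(cv2.minAreaRect(T)),"circ",[np.round(x,1) for x in cv2.minEnclosingCircle(T)],"mean",T.mean(0).round(1))
        if n=="cross":
            rd=pick(((H<8)|(H>172))&(S>110)); print(" red@44",v.plane(uv(np.argwhere(rd)[:,::-1].mean(0),o),.044)*1000)
        if n=="bar":
            bl=pick((H>100)&(H<135)&(S>70)); print(" blue@26",v.plane(uv(np.argwhere(bl)[:,::-1].mean(0),o),.026)*1000)
    ims.append(np.vstack(row))
cv2.imwrite("pics/h0.png",np.hstack(ims)[...,::-1])
```

```text
crosspad [[403.7, -273.0], [105.1, 81.7], 12.2]
crosspad [[404.6, -272.7], [106.1, 80.3], 12.5]
cross [0.387 0.273]
cross n 189 zmax 45.6 rect [[385.5, 276.7], [60.2, 56.4], 77.1] circ [array([386.4, 276.2]), np.float64(38.9)] mean [384.6 272.7]
 red@44 [[386.45050648 277.01335337]]
cross n 249 zmax 44.4 rect [[363.0, 278.4], [62.0, 113.9], 86.4] circ [array([362.6, 271.1]), np.float64(61.7)] mean [391.3 273.4]
 red@44 [[384.35682353 277.24211924]]
knob [ 0.628 -0.105]
knob n 187 zmax 34.6 rect [[630.8, -107.7], [46.6, 47.0], 69.8] circ [array([ 630.8, -106.9]), np.float64(24.5)] mean [ 630.3 -107.5]
knob n 368 zmax 32.2 rect [[631.9, -105.1], [47.2, 49.0], 85.1] circ [array([ 632.1, -105.6]), np.float64(24.9)] mean [ 633.6 -105.5]
tear [ 0.48  -0.081]
tear n 194 zmax 34.1 rect [[480.1, -79.3], [43.2, 65.4], 86.2] circ [array([479.9, -86.3]), np.float64(35.0)] mean [474.5 -82.2]
tear n 273 zmax 32.2 rect [[484.9, -79.4], [42.6, 62.3], 82.4] circ [array([486. , -80.2]), np.float64(34.6)] mean [484.1 -80.6]
bar [ 0.561 -0.405]
bar n 164 zmax 29.2 rect [[559.9, -402.4], [82.5, 18.5], 5.5] circ [array([ 560.1, -404.4]), np.float64(41.2)] mean [ 559.8 -402.2]
 blue@26 [[ 561.24426118 -401.73432365]]
bar n 241 zmax 27.5 rect [[560.2, -401.1], [84.7, 18.4], 6.8] circ [array([ 560.1, -399.6]), np.float64(42.4)] mean [ 562.8 -400. ]
 blue@26 [[ 559.70064442 -401.19721655]]
```

View pics/h0.png

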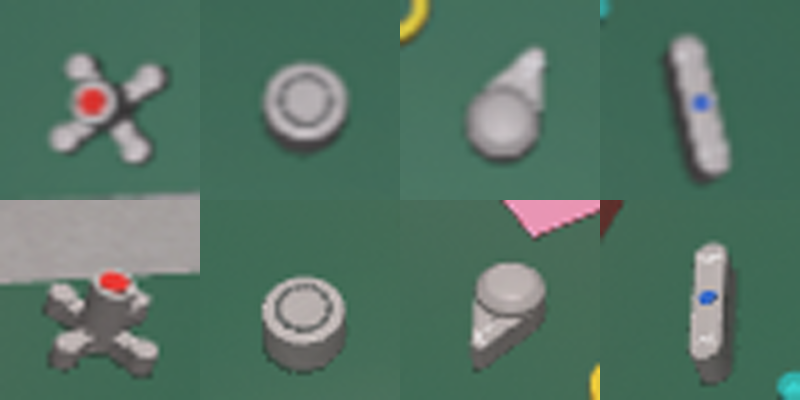

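The eight crops show the cross (red disc, arms at about 30°), the plain knob, the teardrop with its nose up and to the right (about −28°), and the bar at about 6°. All positions match between the two views to about 2 mm. First move: above the cross.

Emit:
carry_out --deltas '[[0.7, [278, 290, 0], [0, 0, 0]], [0.7, [278, 290, 0], [0, 0, 0]], [0.7, [278, 290, 0], [0, 0, 0]], [0.7, [278, 290, 0], [0, 0, 0]], [0.7, [278, 290, 0], [0, 0, 0]], [0.7, [278, 290, 0], [0, 0, 0]], [0.7, [278, 290, 0], [0, 0, 0]], [0.7, [278, 290, 0], [0, 0, 0]], [0.7, [278, 290, 60], [0, 0, 0]], [0.7, [278, 290, 80], [0, 0, 0]], [0.7, [278, 290, 80], [0, 0, 0]], [0.7, [278, 290, 80], [0, 0, 0]]]' --squeeze 20

```text
time_s: 1.3
tcp_pos: [0.3861, 0.277, 0.1225]
eef_rot: [179.9, -0.0, -18.5]
contact_force: [0.9, 0.2, 0.5]
gripper_width: 0.0611
gripper_force: 0.0
```

```bash
cat >> h.py <<'E'
def go(x,y,z,yaw=None):
    """shift (mm) and turn from measured pose to target, in tool axes"""
    st=r.get_state(); p=st["tcp_pos"]*1000; w=np.radians(st["eef_rot"][2]); d=np.array([x,y,z])-p
    dy=0 if yaw is None else np.radians((yaw-st["eef_rot"][2]+90)%180-90)
    print("t",round(st["time_s"],2),"tcp",p.round(1),st["eef_rot"].round(1),"w",round(st["gripper_width"]*1000,1),"F",st["contact_force"].round(1),"g",round(st["gripper_force"],1),"j",st["joints"].round(0))
    print("shift",np.round([d[0]*np.cos(w)+d[1]*np.sin(w),d[0]*np.sin(w)-d[1]*np.cos(w),-d[2]],1),"rz",round(-dy,3))
E
python3 - <<'E'
from h import *
go(385.5,277,20)
t=V("top",**np.load("top0.npz")); s=V("scene",**np.load("scene0.npz"))
for v in(t,s):
    X=v.cloud()*1000; Q=X.reshape(-1,3); S=v.hsv[...,1].ravel()
    def near(c,rad,z0,z1): 
        k=(np.hypot(Q[:,0]-c[0],Q[:,1]-c[1])<rad)&(Q[:,2]>z0)&(Q[:,2]<z1)&(S<110); return Q[k][:,:2]
    C=np.array([385.5,277]); P=near(C,42,7,22)-C; P=P[np.hypot(*P.T)>20]; a=np.arctan2(P[:,1],P[:,0])
    print("cross ang",np.degrees(np.angle(np.exp(4j*a).mean()))/4,len(P))
    B=near((470,-90),60,24,40).astype(np.float32); c,rad=cv2.minEnclosingCircle(B); 
    N=near((480,-80),70,6,40); far=N[np.hypot(*(N-c).T)>25]; dd=far-c
    print("tear",np.round(c,1),round(rad,1),len(B),"nose",np.degrees(np.arctan2(*dd.mean(0)[::-1])).round(1),"tip",np.hypot(*dd.T).max())
E
```

```text
t 1.3 tcp [386.1 277.  122.5] [179.9  -0.  -18.5] w 61.1 F [0.9 0.2 0.5] g 0.0 j [ 59.   6. -30.   0. -54.  12.]
shift [-5.000e-01  1.000e-01  1.025e+02] rz 0
cross ang 32.79156228404856 92
tear [468.7 -78.7] 21.2 114 nose -29.0 tip 69.09893717980147
cross ang 31.64140015106291 101
tear [471.8 -76. ] 21.5 130 nose -27.2 tip 48.65275810994077
```

Emit:
carry_out --deltas '[[0.7, [0, 0, 40], [0, 0, 0]], [0.7, [0, 0, 75], [0, 0, 0]], [0.7, [0, 0, 95], [0, 0, 0]], [0.7, [0, 0, 103], [0, 0, 0]], [0.7, [0, 0, 103], [0, 0, 0]], [0.1, [0, 0, 103], [0, 0, 0]], [0.1, [0, 0, 103], [0, 0, 0]], [0.1, [0, 0, 103], [0, 0, 0]], [0.1, [0, 0, 103], [0, 0, 0]], [0.1, [0, 0, 103], [0, 0, 0]], [0.1, [0, 0, 103], [0, 0, 0]], [0.1, [0, 0, 103], [0, 0, 0]]]' --squeeze 25

```text
time_s: 2.5
tcp_pos: [0.3863, 0.2774, 0.0197]
eef_rot: [-179.9, -0.0, -18.5]
contact_force: [0.2, 0.3, 6.6]
gripper_width: 0.0122
gripper_force: 3.4
```

Run:
```python
from h import *
t=V("top");s=V("scene"); go(386,277,120)
cv2.imwrite("pics/a1.png",np.hstack([cv2.resize(patch(v,(.386,.277),.09)[1],(400,400)) for v in(t,s)])[...,::-1])
```

```text
t 2.6 tcp [386.4 277.4  19.7] [-179.9   -0.   -18.5] w 9.8 F [0.6 0.1 6.9] g 3.3 j [ 59.  14. -37.   0. -39.  12.]
shift [  -0.2    0.5 -100.3] rz 0
```

View pics/a1.png

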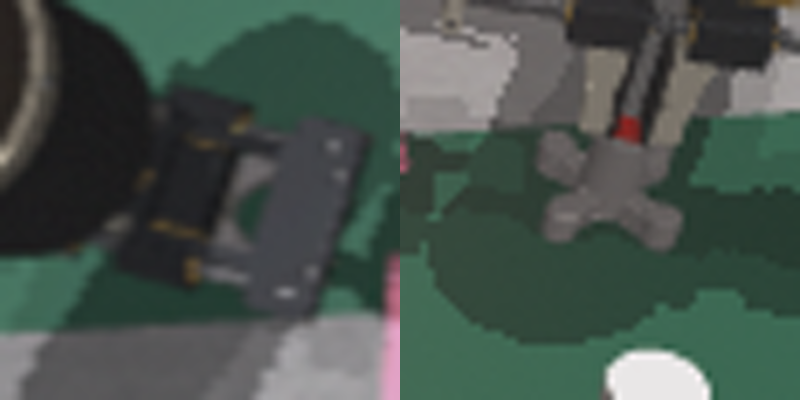

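The right half shows both fingertips (600,130) and (670,140) beside or behind the red disc (628,128), not around the hub. I'll use depth to find where the fingertips and hub really are.

Run:
```python
from h import *
go(386,277,120)
s=V("scene"); X=s.cloud()*1000; h,q,o=patch(s,(.386,.277),.09)
H,S,W=[h[...,i] for i in range(3)]
rd=pick(((H<8)|(H>172))&(S>110)); u=uv(np.argwhere(rd)[:,::-1],o); print("red n",len(u)/36,"@44",s.plane(u.mean(0),.044)*1000, "px",u.mean(0))
u0,v0=u.mean(0).round().astype(int)
for v in range(v0-14,v0+18,2): print(v,[tuple(X[v,c].round().astype(int).tolist()) for c in range(u0-8,u0+11,3)])
```

```text
t 2.6 tcp [386.4 277.4  19.7] [-179.9   -0.   -18.5] w 9.8 F [0.6 0.1 6.9] g 3.3 j [ 59.  14. -37.   0. -39.  12.]
shift [  -0.2    0.5 -100.3] rz 0
red n 11.194444444444445 @44 [[384.80627973 278.31597103]] px [362.62841191 156.18507031]
142 [(410, 231, 122), (414, 238, 124), (414, 246, 124), (418, 252, 127), (413, 264, 122), (415, 271, 123), (423, 275, 130)]
144 [(409, 233, 114), (413, 239, 117), (414, 247, 117), (418, 254, 120), (283, 334, 3), (397, 283, 101), (427, 275, 126)]
146 [(287, 293, 0), (390, 252, 90), (390, 261, 89), (390, 270, 88), (385, 282, 83), (398, 284, 94), (427, 277, 119)]
148 [(298, 289, 2), (388, 255, 80), (389, 264, 80), (298, 320, 0), (395, 279, 84), (397, 286, 86), (403, 292, 90)]
150 [(305, 288, -1), (389, 256, 73), (393, 263, 76), (311, 315, 2), (396, 280, 78), (398, 288, 79), (404, 294, 83)]
152 [(316, 285, 0), (390, 258, 66), (391, 266, 67), (318, 313, 0), (398, 281, 71), (405, 286, 77), (323, 341, 2)]
154 [(325, 282, 0), (393, 258, 61), (393, 267, 60), (328, 310, 1), (397, 283, 63), (402, 290, 66), (329, 339, 0)]
156 [(337, 278, 3), (394, 259, 54), (39
[... 286 characters left out ...]
3), (355, 331, -2)]
162 [(376, 265, 13), (390, 267, 26), (395, 274, 30), (398, 281, 33), (379, 301, 13), (368, 316, 3), (368, 326, 2)]
164 [(380, 264, 9), (394, 267, 21), (398, 274, 25), (397, 284, 24), (375, 305, 1), (375, 315, 0), (378, 323, 2)]
166 [(397, 257, 17), (393, 269, 13), (401, 274, 20), (396, 286, 14), (382, 303, 0), (384, 312, 1), (386, 320, 2)]
168 [(403, 256, 15), (400, 267, 11), (396, 279, 6), (405, 283, 15), (407, 292, 16), (393, 309, 1), (393, 318, 1)]
170 [(408, 256, 11), (398, 270, 1), (400, 278, 2), (405, 285, 6), (418, 287, 18), (415, 299, 15), (404, 314, 3)]
172 [(407, 258, 2), (408, 267, 2), (406, 277, 0), (408, 286, 0), (418, 290, 10), (409, 304, 0), (408, 314, -1)]
```

Emit:
carry_out --deltas '[[0.1, [0, 0, -10], [0, 0, 0]], [0.1, [0, 0, -40], [0, 0, 0]], [0.1, [0, 0, -80], [0, 0, 0]], [0.1, [0, 0, -100], [0, 0, 0]], [0.1, [0, 0, -100], [0, 0, 0]]]'

```text
time_s: 3.15
tcp_pos: [0.3871, 0.2786, 0.1227]
eef_rot: [-179.7, -0.1, -18.5]
contact_force: [-0.5, -0.2, -0.3]
gripper_width: 0.009
gripper_force: 0.0
```

Run:
```python
from h import *
go(386,277,20)
s=V("scene"); X=s.cloud()*1000
cv2.imwrite("pics/a2.png",cv2.resize(patch(s,(.386,.277),.12,.08)[1],(500,500))[...,::-1])
k=(abs(X[...,0]-390)<40)&(abs(X[...,1]-275)<50)&(X[...,2]>55)&(X[...,2]<200)
for z in range(60,200,8):
    q=X[k&(abs(X[...,2]-z)<4)]
    if len(q): print(z,len(q),q.min(0).round(),q.max(0).round())
h,q,o=patch(s,(.386,.277),.09); H,S=h[...,0],h[...,1]
rd=pick(((H<8)|(H>172))&(S>110)); print(s.plane(uv(np.argwhere(rd)[:,::-1].mean(0),o),.044)*1000)
```

```text
t 3.15 tcp [387.1 278.6 122.7] [-1.797e+02 -1.000e-01 -1.850e+01] w 9.0 F [-0.5 -0.2 -0.3] g 0.0 j [ 59.   6. -30.   0. -54.  12.]
shift [ -0.6   1.8 102.7] rz 0
148 8 [391. 261. 148.] [400. 291. 152.]
156 33 [372. 257. 153.] [404. 294. 160.]
164 37 [380. 254. 160.] [403. 292. 168.]
172 33 [379. 255. 168.] [403. 295. 176.]
180 38 [380. 253. 176.] [404. 295. 184.]
188 42 [383. 252. 184.] [406. 298. 192.]
196 51 [380. 250. 192.] [405. 298. 200.]
[[384.4476641  277.19068635]]
```

View pics/a2.png

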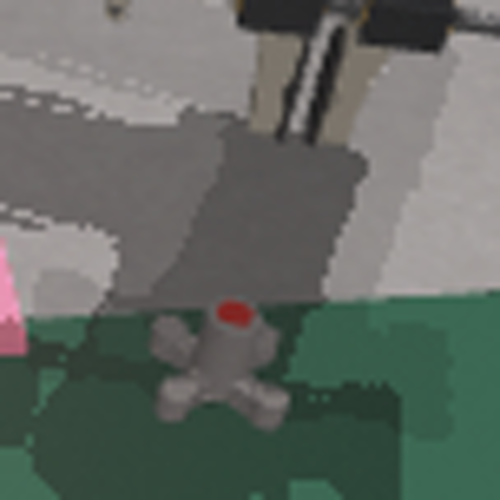

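The fingertips appear at z≈148 mm while the TCP reads 123, so the real tips sit about 25 mm higher than reported. The contact on the 44 mm hub at reported 19.7 confirms it, and xy agrees. The cross has not moved. I'll regrasp with this offset.

Emit:
carry_out --deltas '[[0.7, [0, 0, 0], [0, 0, 0]], [0.7, [0, 0, 0], [0, 0, 0]], [0.7, [0, 0, 0], [0, 0, 0]], [0.7, [0, 0, 0], [0, 0, 0]], [0.7, [0, 0, 0], [0, 0, 0]], [0.7, [0, 0, 0], [0, 0, 0]], [0.7, [0, 0, 35], [0, 0, 0]], [0.7, [0, 0, 70], [0, 0, 0]], [0.7, [0, 0, 95], [0, 0, 0]], [0.7, [0, 0, 112], [0, 0, 0]], [0.7, [0, 0, 122], [0, 0, 0]], [0.7, [0, 0, 122], [0, 0, 0]]]'

```text
time_s: 4.4
tcp_pos: [0.3854, 0.2762, -0.0041]
eef_rot: [179.9, 0.0, -18.5]
contact_force: [-0.7, -0.8, 0.4]
gripper_width: 0.0613
gripper_force: 0.0
```

Emit:
carry_out --deltas '[[0.1, [0, 0, 0], [0, 0, 0]], [0.1, [0, 0, 0], [0, 0, 0]], [0.1, [0, 0, 0], [0, 0, 0]], [0.1, [0, 0, 0], [0, 0, 0]], [0.1, [0, 0, 0], [0, 0, 0]], [0.1, [0, 0, 0], [0, 0, 0]]]'

```text
time_s: 5.0
tcp_pos: [0.3859, 0.2771, -0.0027]
eef_rot: [-180.0, -0.0, -18.5]
contact_force: [-2.2, -1.1, 3.6]
gripper_width: 0.0254
gripper_force: 25.0
```

Emit:
carry_out --deltas '[[0.1, [0, 0, -10], [0, 0, 0]], [0.1, [0, 0, -40], [0, 0, 0]], [0.1, [0, 0, -70], [0, 0, 0]], [0.1, [27, 40, -70], [0, 0, 0.05]], [0.1, [55, 80, -70], [0, 0, 0.1]], [0.1, [83, 120, -70], [0, 0, 0.15]], [0.1, [111, 160, -70], [0, 0, 0.2]], [0.1, [139, 200, -70], [0, 0, 0.25]], [0.1, [167, 236, -70], [0, 0, 0.3]], [0.1, [172, 280, -70], [0, 0, 0.35]], [0.1, [177, 325, -70], [0, 0, 0.35]], [0.1, [180, 360, -70], [0, 0, 0.35]]]'

```text
time_s: 6.2
tcp_pos: [0.4412, -0.1237, 0.0673]
eef_rot: [180.0, 0.0, -38.6]
contact_force: [0.8, -0.1, -1.6]
gripper_width: 0.0252
gripper_force: 25.0
```

Run:
```python
from h import *
go(404.2,-272.9,66,-38.4)
```

```text
t 6.2 tcp [ 441.2 -123.7   67.3] [180.    0.  -38.6] w 25.2 F [ 0.8 -0.1 -1.6] g 25.0 j [  9.   8. -36.  -0. -46.  42.]
shift [ 64.2 139.6   1.3] rz -0.004
```

Emit:
carry_out --deltas '[[0.1, [30, 35, 0], [0, 0, 0]], [0.1, [45, 75, 0], [0, 0, 0]], [0.1, [60, 110, 0], [0, 0, 0]], [0.1, [64, 133, 0], [0, 0, 0]], [0.1, [64, 140, 0], [0, 0, 0]], [0.1, [64, 140, 30], [0, 0, 0]], [0.1, [64, 140, 45], [0, 0, 0]], [0.1, [64, 140, 50], [0, 0, 0]], [0.1, [64, 140, 50], [0, 0, 0]]]'

```text
time_s: 7.1
tcp_pos: [0.4049, -0.2705, 0.0168]
eef_rot: [180.0, 0.1, -38.5]
contact_force: [0.4, 0.5, -0.2]
gripper_width: 0.0252
gripper_force: 25.0
```

Run:
```python
from h import *
go(404.2,-272.9,1.3,-38.4)
s=V("scene"); t=V("top"); cv2.imwrite("pics/a3.png",np.hstack([cv2.resize(patch(v,(.404,-.273),.1)[1],(400,400)) for v in(t,s)])[...,::-1])
```

```text
t 7.1 tcp [ 404.9 -270.5   16.8] [ 1.80e+02  1.00e-01 -3.85e+01] w 25.2 F [ 0.4  0.5 -0.2] g 25.0 j [-11.  15. -36.   0. -39.  62.]
shift [ 0.9  2.3 15.5] rz -0.002
```

View pics/a3.png

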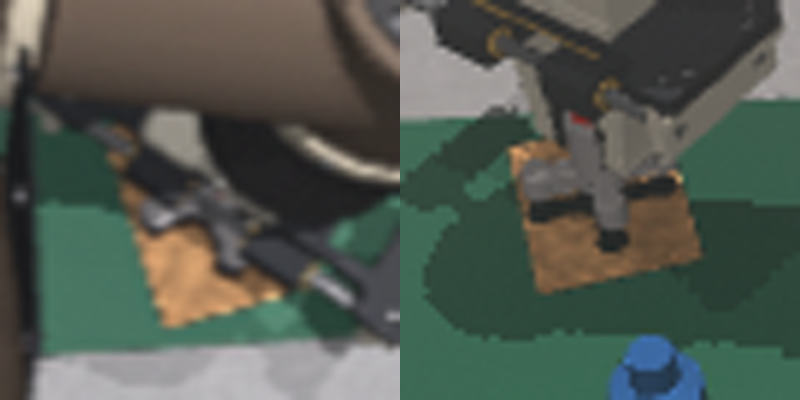

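The scene view (right) shows the cross hovering about 15 mm over its silhouette with the arms aligned. Lowering it slowly.

Emit:
carry_out --deltas '[[0.1, [1, 2, 6], [0, 0, 0]], [0.1, [1, 2, 10], [0, 0, 0]], [0.1, [1, 2, 13], [0, 0, 0]], [0.1, [1, 2, 14.5], [0, 0, 0]], [0.1, [1, 2, 15], [0, 0, 0]], [0.1, [1, 2, 15.5], [0, 0, 0]], [0.1, [1, 2, 15.5], [0, 0, 0]]]'

```text
time_s: 7.9
tcp_pos: [0.4047, -0.2732, 0.0015]
eef_rot: [-180.0, -0.0, -38.5]
contact_force: [-0.1, 0.5, -1.0]
gripper_width: 0.0258
gripper_force: 25.0
```

Emit:
carry_out --deltas '[[0.1, [0, 0, 0.7], [0, 0, 0]], [0.1, [0, 0, 1.3], [0, 0, 0]], [0.1, [0, 0, 1.3], [0, 0, 0]]]'

```text
time_s: 8.2
tcp_pos: [0.4047, -0.2732, 0.0013]
eef_rot: [180.0, -0.0, -38.5]
contact_force: [-4.3, 3.2, 12.9]
gripper_width: 0.0256
gripper_force: 25.0
```

Emit:
carry_out --deltas '[[0.6, [0, 0, -0.5], [0, 0, 0]], [0.6, [0, 0, -0.5], [0, 0, 0]], [0.6, [0, 0, -0.5], [0, 0, 0]], [0.6, [0, 0, -0.5], [0, 0, 0]], [0.6, [0, 0, -20], [0, 0, 0]], [0.6, [0, 0, -50], [0, 0, 0]], [0.6, [0, 0, -80], [0, 0, 0]], [0.6, [45, 1, -80], [0, 0, -0.15]], [0.6, [90, 2, -80], [0, 0, -0.3]], [0.6, [135, 3, -80], [0, 0, -0.45]], [0.6, [180, 4, -80], [0, 0, -0.6]], [0.6, [201, 4, -80], [0, 0, -0.7]]]'

```text
time_s: 9.4
tcp_pos: [0.5615, -0.4038, 0.0791]
eef_rot: [180.0, 0.0, 1.9]
contact_force: [0.3, 0.4, 0.0]
gripper_width: 0.0526
gripper_force: 0.0
```

Emit:
carry_out --deltas '[[0.6, [0, 0, 0], [0, 0, -0.077]], [0.6, [0, 0, 0], [0, 0, -0.077]]]'

```text
time_s: 9.6
tcp_pos: [0.5592, -0.4018, 0.0788]
eef_rot: [-179.9, 0.1, 6.0]
contact_force: [-0.3, 0.2, -0.4]
gripper_width: 0.0525
gripper_force: 0.0
```

Run:
```python
from h import *
go(560.1,-401.4,-18,6)
s=V("scene");X=s.cloud()*1000
k=(abs(X[...,0]-565)<40)&(abs(X[...,1]+401)<60)&(X[...,2]>45)&(X[...,2]<200)
for z in range(60,180,6):
    q=X[k&(abs(X[...,2]-z)<3)]
    if len(q): print(z,len(q),q.min(0).round(),q.max(0).round())
t=V("top")
cv2.imwrite("pics/a4.png",np.hstack([cv2.resize(patch(v,c,.1)[1],(400,400)) for v,c in((t,(.404,-.273)),(s,(.404,-.273)))])[...,::-1])
```

```text
t 9.6 tcp [ 559.2 -401.8   78.8] [-1.799e+02  1.000e-01  6.000e+00] w 52.5 F [-0.3  0.2 -0.4] g 0.0 j [-20.  27.  -6.  -0. -57. 116.]
shift [ 1.  -0.3 96.8] rz -0.0
102 5 [ 562. -430.  103.] [ 570. -374.  105.]
108 33 [ 543. -441.  106.] [ 575. -359.  111.]
114 34 [ 553. -442.  111.] [ 575. -359.  117.]
120 36 [ 545. -442.  117.] [ 574. -358.  123.]
126 34 [ 551. -443.  123.] [ 574. -359.  129.]
132 27 [ 556. -442.  129.] [ 575. -358.  135.]
138 37 [ 553. -443.  135.] [ 576. -356.  140.]
144 36 [ 557. -445.  141.] [ 574. -355.  147.]
150 19 [ 563. -440.  147.] [ 575. -362.  153.]
156 10 [ 552. -439.  153.] [ 574. -431.  158.]
162 5 [ 553. -434.  160.] [ 573. -430.  165.]
168 6 [ 552. -433.  166.] [ 568. -342.  171.]
174 45 [ 551. -458.  171.] [ 603. -341.  177.]
```

View pics/a4.png

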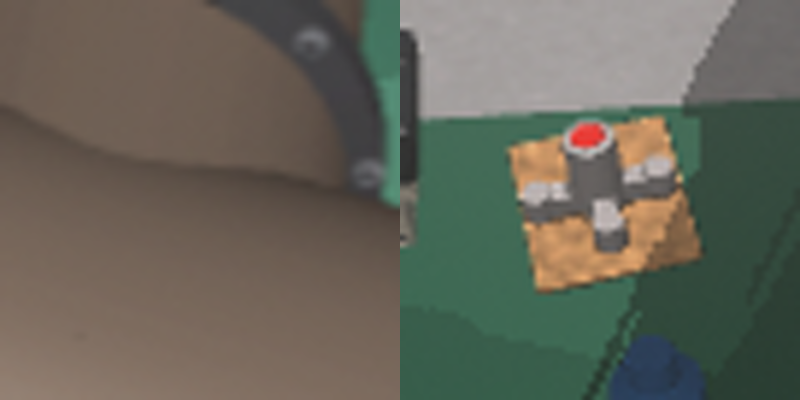

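The cross stands upright on its silhouette. Over the bar the tip offset is again about 25 mm, so it is constant. Descending on the bar.

Emit:
carry_out --deltas '[[0.6, [1, 0, 40], [0, 0, 0]], [0.6, [1, 0, 70], [0, 0, 0]], [0.6, [1, 0, 88], [0, 0, 0]], [0.6, [1, 0, 95], [0, 0, 0]], [0.6, [1, 0, 97], [0, 0, 0]], [0.6, [1, 0, 97], [0, 0, 0]], [0, [1, 0, 97], [0, 0, 0]], [0, [1, 0, 97], [0, 0, 0]], [0, [1, 0, 97], [0, 0, 0]], [0, [1, 0, 97], [0, 0, 0]], [0, [1, 0, 97], [0, 0, 0]], [0, [1, 0, 97], [0, 0, 0]]]'

```text
time_s: 10.9
tcp_pos: [0.5604, -0.4015, -0.0167]
eef_rot: [180.0, -0.0, 6.0]
contact_force: [-0.4, 0.7, 2.4]
gripper_width: 0.0181
gripper_force: 25.0
```

Emit:
carry_out --deltas '[[0, [0, 0, -10], [0, 0, 0]], [0, [0, 0, -40], [0, 0, 0]], [0, [0, 0, -75], [0, 0, 0]], [0, [4, -40, -80], [0, 0, -0.03]], [0, [8, -80, -80], [0, 0, -0.06]], [0, [12, -125, -80], [0, 0, -0.1]], [0, [16, -170, -80], [0, 0, -0.15]], [0, [20, -215, -80], [0, 0, -0.2]], [0, [24, -260, -80], [0, 0, -0.25]], [0, [28, -305, -80], [0, 0, -0.3]], [0, [32, -350, -80], [0, 0, -0.314]], [0, [36, -395, -80], [0, 0, -0.314]]]'

```text
time_s: 12.1
tcp_pos: [0.5548, -0.003, 0.0639]
eef_rot: [180.0, -0.0, 24.0]
contact_force: [1.0, 0.0, -1.3]
gripper_width: 0.0178
gripper_force: 25.0
```

Run:
```python
from h import *
go(550,391,45,24)
```

```text
t 12.1 tcp [554.8  -3.   63.9] [180.  -0.  24.] w 17.8 F [ 1.   0.  -1.3] g 25.0 j [ 20.  17. -25.   0. -48.  94.]
shift [ 155.9 -361.9   18.9] rz -0.0
```

Emit:
carry_out --deltas '[[0, [17, -40, 0], [0, 0, 0]], [0, [34, -80, 0], [0, 0, 0]], [0, [52, -121, 0], [0, 0, 0]], [0, [69, -161, 0], [0, 0, 0]], [0, [86, -201, 0], [0, 0, 0]], [0, [104, -241, 0], [0, 0, 0]], [0, [121, -281, 0], [0, 0, 0]], [0, [138, -321, 0], [0, 0, 0]], [0, [151, -350, 0], [0, 0, 0]], [0, [156, -362, 0], [0, 0, 0]], [0, [156, -362, 30], [0, 0, 0]], [0, [156, -362, 50], [0, 0, 0]]]'

```text
time_s: 13.3
tcp_pos: [0.55, 0.3894, 0.0123]
eef_rot: [-180.0, 0.0, 24.0]
contact_force: [-0.6, -0.1, -1.8]
gripper_width: 0.0181
gripper_force: 25.0
```

Emit:
carry_out --deltas '[[0, [0, 0, 10], [0, 0, 0]], [0, [0, 0, 10], [0, 0, 0]]]'

```text
time_s: 13.5
tcp_pos: [0.5499, 0.388, 0.0019]
eef_rot: [179.9, 0.2, 23.9]
contact_force: [-0.4, -1.2, -2.0]
gripper_width: 0.0178
gripper_force: 25.0
```

Run:
```python
from h import *
go(550,391,-13,24)
s=V("scene"); cv2.imwrite("pics/a5.png",cv2.resize(patch(s,(.55,.391),.1)[1],(400,400))[...,::-1])
```

```text
t 13.5 tcp [549.9 388.    1.9] [179.9   0.2  23.9] w 17.8 F [-0.4 -1.2 -2. ] g 25.0 j [ 52.  30. -12.  -0. -48.  62.]
shift [ 1.3 -2.7 14.9] rz -0.001
```

View pics/a5.png

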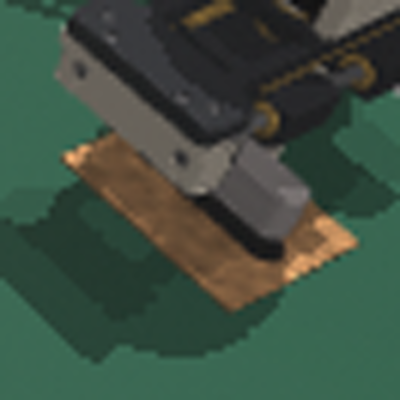

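The bar hovers parallel to its silhouette. Lowering it until it touches.

Emit:
carry_out --deltas '[[0, [1, -3, 6], [0, 0, 0]], [0, [1, -3, 10], [0, 0, 0]], [0, [1, -3, 12.5], [0, 0, 0]], [0, [1, -3, 13.5], [0, 0, 0]], [0, [1, -3, 14.5], [0, 0, 0]], [0, [1, -3, 15], [0, 0, 0]], [0, [1, -3, 15], [0, 0, 0]]]'

```text
time_s: 14.25
tcp_pos: [0.5503, 0.3925, -0.0118]
eef_rot: [-180.0, -0.0, 24.0]
contact_force: [-0.7, -0.4, -1.8]
gripper_width: 0.018
gripper_force: 25.0
```

Emit:
carry_out --deltas '[[0, [0, 1, 0.7], [0, 0, 0]], [0, [0, 1, 1.4], [0, 0, 0]], [0, [0, 1, 1.4], [0, 0, 0]]]'

```text
time_s: 14.55
tcp_pos: [0.5508, 0.3915, -0.0126]
eef_rot: [180.0, -0.0, 24.0]
contact_force: [-1.8, -1.2, 4.3]
gripper_width: 0.0178
gripper_force: 25.0
```

Emit:
carry_out --deltas '[[0.45, [0, 0, -0.5], [0, 0, 0]], [0.45, [0, 0, -0.5], [0, 0, 0]], [0.45, [0, 0, -0.5], [0, 0, 0]], [0.45, [0, 0, -0.5], [0, 0, 0]], [0.45, [0, 0, -20], [0, 0, 0]], [0.45, [0, 0, -60], [0, 0, 0]], [0.45, [0, 0, -95], [0, 0, 0]], [0.8, [-26, 40, -95], [0, 0, 0.1]], [0.8, [-53, 80, -95], [0, 0, 0.2]], [0.8, [-80, 120, -95], [0, 0, 0.3]], [0.8, [-107, 160, -95], [0, 0, 0.4]], [0.8, [-134, 200, -95], [0, 0, 0.5]]]'

```text
time_s: 15.75
tcp_pos: [0.5088, 0.1526, 0.0819]
eef_rot: [-180.0, -0.0, -4.9]
contact_force: [0.8, -0.2, 0.7]
gripper_width: 0.0694
gripper_force: 0.0
```

Run:
```python
from h import *
go(470.3,-77.4,60,-28)
```

```text
t 15.75 tcp [508.8 152.6  81.9] [-180.    -0.    -4.9] w 69.4 F [ 0.8 -0.2  0.7] g 0.0 j [ 38.  14. -27.   0. -50.  47.]
shift [-18.8 232.5  21.9] rz 0.403
```

Emit:
carry_out --deltas '[[0.8, [-3, 40, 0], [0, 0, 0.08]], [0.8, [-6, 80, 0], [0, 0, 0.16]], [0.8, [-10, 120, 0], [0, 0, 0.24]], [0.8, [-13, 160, 0], [0, 0, 0.32]], [0.8, [-16, 200, 0], [0, 0, 0.4]], [0.8, [-19, 228, 0], [0, 0, 0.4]], [0.8, [-19, 232, 20], [0, 0, 0.4]], [0.8, [-19, 232, 22], [0, 0, 0.4]], [0.8, [-19, 232, 22], [0, 0, 0.4]]]'

```text
time_s: 16.65
tcp_pos: [0.4713, -0.0754, 0.0596]
eef_rot: [179.9, 0.0, -27.6]
contact_force: [-0.6, -0.0, 0.6]
gripper_width: 0.0702
gripper_force: 0.0
```

Run:
```python
from h import *
go(470.3,-77.4,-17.5,-28)
s=V("scene"); cv2.imwrite("pics/a6.png",np.hstack([cv2.resize(patch(s,c,.1)[1],(400,400)) for c in((.55,.391),(.475,-.08))])[...,::-1])
```

```text
t 16.65 tcp [471.3 -75.4  59.6] [179.9   0.  -27.6] w 70.2 F [-0.6 -0.   0.6] g 0.0 j [ 15.  11. -35.   0. -45.  48.]
shift [ 0.1  2.2 77.1] rz 0.007
```

View pics/a6.png

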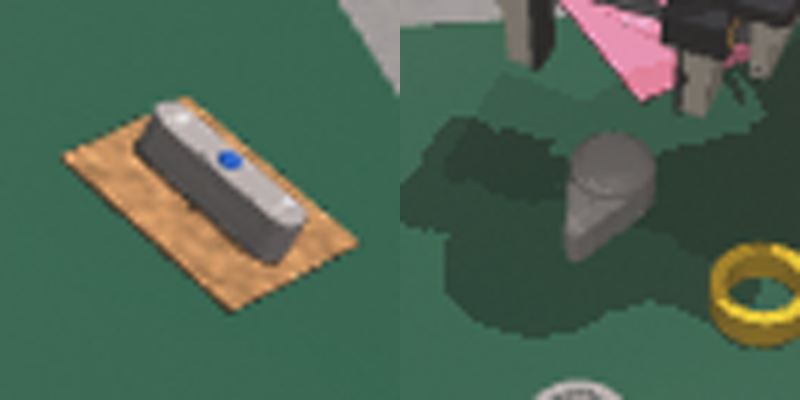

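The bar stands on its silhouette. The teardrop sits untouched under the gripper, with the tape clear on the right. Descending.

Emit:
carry_out --deltas '[[0.8, [0, 2, 30], [0, 0, 0]], [0.8, [0, 2, 55], [0, 0, 0]], [0.8, [0, 2, 70], [0, 0, 0]], [0.8, [0, 2, 76], [0, 0, 0]], [0.8, [0, 2, 77], [0, 0, 0]], [0.8, [0, 2, 77], [0, 0, 0]], [0, [0, 2, 77], [0, 0, 0]], [0, [0, 2, 77], [0, 0, 0]], [0, [0, 2, 77], [0, 0, 0]], [0, [0, 2, 77], [0, 0, 0]], [0, [0, 2, 77], [0, 0, 0]], [0, [0, 2, 77], [0, 0, 0]]]'

```text
time_s: 17.9
tcp_pos: [0.4708, -0.0771, -0.0169]
eef_rot: [-180.0, -0.0, -27.6]
contact_force: [-1.8, -0.8, 6.8]
gripper_width: 0.0424
gripper_force: 25.0
```

Emit:
carry_out --deltas '[[0, [0, 0, -5], [0, 0, 0]], [0, [0, 0, -12], [0, 0, 0]], [0, [0, 0, -12], [0, 0, 0]]]'

```text
time_s: 18.2
tcp_pos: [0.4712, -0.077, -0.0043]
eef_rot: [-180.0, -0.1, -27.6]
contact_force: [0.3, 0.8, -1.3]
gripper_width: 0.0428
gripper_force: 25.0
```

Run:
```python
from h import *
b=np.radians(12.15); print(465.65-15*np.cos(b),91.2-15*np.sin(b)); go(451,88,60,12.2)
s=V("scene"); t=V("top"); cv2.imwrite("pics/a7.png",np.hstack([cv2.resize(patch(v,(.475,-.08),.08,.02)[1],(400,400)) for v in (s,t)])[...,::-1])
```

```text
450.9860009335281 88.04292360268042
t 18.2 tcp [471.2 -77.   -4.3] [-1.80e+02 -1.00e-01 -2.76e+01] w 42.8 F [ 0.3  0.8 -1.3] g 25.0 j [ 14.  16. -38.   0. -35.  48.]
shift [ -94.3 -136.8  -64.3] rz -0.695
```

View pics/a7.png

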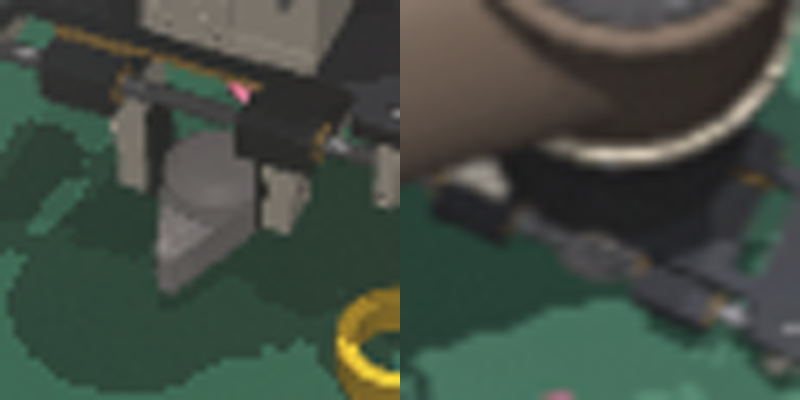

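The teardrop is held upright between the fingers and clear of the mat. Carrying it to its pad.

Emit:
carry_out --deltas '[[0, [0, 0, -25], [0, 0, 0]], [0, [0, 0, -45], [0, 0, 0]], [0, [-20, -30, -45], [0, 0, -0.12]], [0, [-45, -65, -45], [0, 0, -0.24]], [0, [-70, -100, -45], [0, 0, -0.36]], [0, [-88, -128, -45], [0, 0, -0.48]], [0, [-94, -137, -45], [0, 0, -0.6]], [0, [-94, -137, -45], [0, 0, -0.695]], [0, [-94, -137, -20], [0, 0, -0.695]], [0, [-94, -137, -10], [0, 0, -0.695]], [0, [-94, -137, -10], [0, 0, -0.695]]]'

```text
time_s: 19.4
tcp_pos: [0.4494, 0.0869, 0.0033]
eef_rot: [179.9, 0.2, 12.2]
contact_force: [-0.3, 0.1, -0.4]
gripper_width: 0.0429
gripper_force: 25.0
```

Run:
```python
from h import *
go(451,88,-13,12.2)
s=V("scene"); cv2.imwrite("pics/a8.png",cv2.resize(patch(s,(.466,.091),.09,.0)[1],(400,400))[...,::-1])
```

```text
t 19.4 tcp [449.4  86.9   3.3] [179.9   0.2  12.2] w 42.9 F [-0.3  0.1 -0.4] g 25.0 j [ 36.  14. -40.  -0. -36.  66.]
shift [ 1.7 -0.7 16.3] rz -0.0
```

View pics/a8.png

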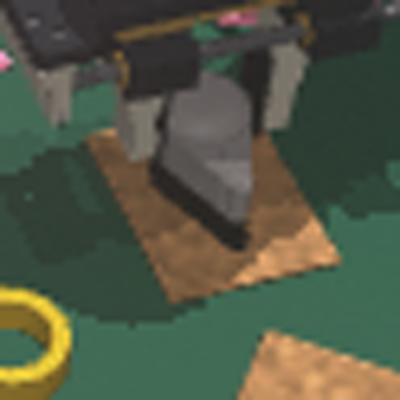

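The nose points the same way as the silhouette below it. Lowering.

Emit:
carry_out --deltas '[[0, [1.5, -0.5, 6], [0, 0, 0]], [0, [1.5, -0.5, 11], [0, 0, 0]], [0, [1.5, -0.5, 14], [0, 0, 0]], [0, [1.5, -0.5, 15], [0, 0, 0]], [0, [1.5, -0.5, 16], [0, 0, 0]], [0, [1.5, -0.5, 16.5], [0, 0, 0]], [0, [1.5, -0.5, 16.5], [0, 0, 0]]]'

```text
time_s: 20.15
tcp_pos: [0.4523, 0.0887, -0.0117]
eef_rot: [-180.0, -0.0, 12.2]
contact_force: [0.4, -1.8, -1.3]
gripper_width: 0.0429
gripper_force: 25.0
```

Emit:
carry_out --deltas '[[0, [0, 0, 0.7], [0, 0, 0]], [0, [0, 0, 1.4], [0, 0, 0]], [0, [0, 0, 1.4], [0, 0, 0]]]'

```text
time_s: 20.45
tcp_pos: [0.4523, 0.0888, -0.0129]
eef_rot: [-180.0, -0.0, 12.2]
contact_force: [-1.3, 0.4, 2.0]
gripper_width: 0.0428
gripper_force: 25.0
```

Emit:
carry_out --deltas '[[0.75, [0, 0, 0], [0, 0, 0]], [0.75, [0, 0, 0], [0, 0, 0]], [0.75, [0, 0, 0], [0, 0, 0]], [0.75, [0, 0, 0], [0, 0, 0]], [0.75, [0, 0, -20], [0, 0, 0]], [0.75, [0, 0, -55], [0, 0, 0]], [0.85, [0, 0, -75], [0, 0, 0]], [0.85, [23, 40, -75], [0, 0, 0]], [0.85, [46, 80, -75], [0, 0, 0]], [0.85, [70, 120, -75], [0, 0, 0]], [0.85, [94, 160, -75], [0, 0, 0]], [0.85, [117, 200, -75], [0, 0, 0]]]'

```text
time_s: 21.65
tcp_pos: [0.6101, -0.0837, 0.0617]
eef_rot: [-180.0, -0.0, 12.2]
contact_force: [0.6, 1.0, 0.3]
gripper_width: 0.0744
gripper_force: 0.0
```

Emit:
carry_out --deltas '[[0.85, [17, 28, 0], [0, 0, 0]], [0.85, [17, 28, 0], [0, 0, 0]], [0.85, [17, 28, 0], [0, 0, 0]]]'

```text
time_s: 21.95
tcp_pos: [0.631, -0.1066, 0.0609]
eef_rot: [-180.0, 0.1, 12.1]
contact_force: [-0.7, -0.0, -0.4]
gripper_width: 0.0746
gripper_force: 0.0
```

Run:
```python
from h import *
go(631.3,-106.3,-17.5)
s=V("scene"); cv2.imwrite("pics/a9.png",np.hstack([cv2.resize(patch(s,c,.09)[1],(400,400)) for c in((.466,.091),(.62,-.1))])[...,::-1])
```

```text
t 21.95 tcp [ 631.  -106.6   60.9] [-1.80e+02  1.00e-01  1.21e+01] w 74.6 F [-0.7 -0.  -0.4] g 0.0 j [  8.  24. -14.  -0. -52.  94.]
shift [ 0.3 -0.2 78.4] rz 0
```

View pics/a9.png

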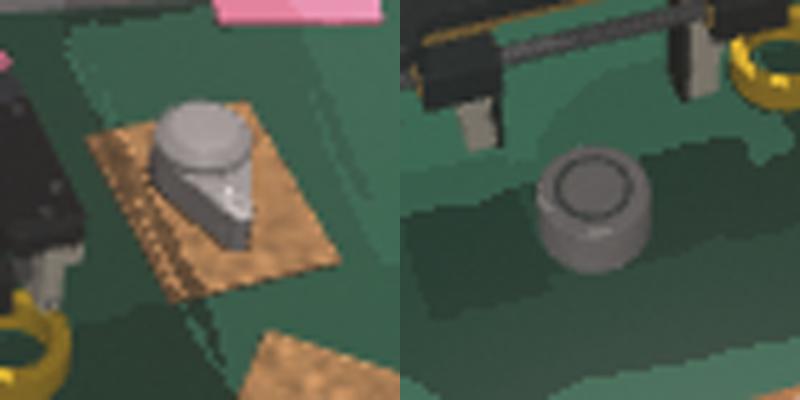

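The teardrop covers its silhouette with the nose as drawn. The knob is centred between the open fingers, and the tape is clear. Descending.

Emit:
carry_out --deltas '[[0.85, [0, 0, 30], [0, 0, 0]], [0.85, [0, 0, 56], [0, 0, 0]], [0.85, [0, 0, 71], [0, 0, 0]], [0.85, [0, 0, 77], [0, 0, 0]], [0.85, [0, 0, 78], [0, 0, 0]], [0.85, [0, 0, 78], [0, 0, 0]], [0, [0, 0, 78], [0, 0, 0]], [0, [0, 0, 78], [0, 0, 0]], [0, [0, 0, 78], [0, 0, 0]], [0, [0, 0, 78], [0, 0, 0]], [0, [0, 0, 78], [0, 0, 0]], [0, [0, 0, 78], [0, 0, 0]]]'

```text
time_s: 23.2
tcp_pos: [0.6316, -0.1058, -0.0157]
eef_rot: [180.0, -0.0, 12.2]
contact_force: [-1.3, 0.8, 5.3]
gripper_width: 0.0494
gripper_force: 25.0
```

Run:
```python
from h import *
go(608.4,110.1,60)
```

```text
t 23.2 tcp [ 631.6 -105.8  -15.7] [180.   -0.   12.2] w 49.4 F [-1.3  0.8  5.3] g 25.0 j [  8.  29. -18.   0. -43.  94.]
shift [  23.  -215.9  -75.7] rz 0
```

Emit:
carry_out --deltas '[[0, [0, 0, -10], [0, 0, 0]], [0, [0, 0, -40], [0, 0, 0]], [0, [0, 0, -70], [0, 0, 0]], [0, [4, -40, -70], [0, 0, 0]], [0, [9, -80, -70], [0, 0, 0]], [0, [13, -120, -70], [0, 0, 0]], [0, [17, -160, -70], [0, 0, 0]], [0, [22, -200, -70], [0, 0, 0]], [0, [23, -216, -60], [0, 0, 0]], [0, [23, -216, -30], [0, 0, 0]], [0, [23, -216, -20], [0, 0, 0]], [0, [23, -216, -20], [0, 0, 0]]]'

```text
time_s: 24.4
tcp_pos: [0.6064, 0.1089, 0.0019]
eef_rot: [179.9, 0.3, 12.2]
contact_force: [-0.5, -0.7, -1.8]
gripper_width: 0.0494
gripper_force: 25.0
```

Run:
```python
from h import *
go(608.4,110.1,-11.7)
```

```text
t 24.4 tcp [606.4 108.9   1.9] [179.9   0.3  12.2] w 49.4 F [-0.5 -0.7 -1.8] g 25.0 j [ 28.  26. -20.  -0. -44.  74.]
shift [ 2.2 -0.7 13.6] rz 0
```

Emit:
carry_out --deltas '[[0, [1, -0.5, 5], [0, 0, 0]], [0, [1, -0.5, 9], [0, 0, 0]], [0, [1, -0.5, 12], [0, 0, 0]], [0, [1, -0.5, 13], [0, 0, 0]], [0, [1, -0.5, 14], [0, 0, 0]], [0, [1, -0.5, 14.5], [0, 0, 0]], [0, [1, -0.5, 14.5], [0, 0, 0]]]'

```text
time_s: 25.1
tcp_pos: [0.6091, 0.1109, -0.0105]
eef_rot: [-180.0, -0.0, 12.2]
contact_force: [-0.1, 0.6, -2.0]
gripper_width: 0.0495
gripper_force: 25.0
```

Emit:
carry_out --deltas '[[0, [0, 0, 0.7], [0, 0, 0]], [0, [0, 0, 1.4], [0, 0, 0]], [0, [0, 0, 1.7], [0, 0, 0]], [0, [0, 0, 1.7], [0, 0, 0]]]'

```text
time_s: 25.5
tcp_pos: [0.6092, 0.111, -0.0117]
eef_rot: [-180.0, -0.0, 12.2]
contact_force: [-3.1, -0.1, 4.7]
gripper_width: 0.0495
gripper_force: 25.0
```

Contact. Releasing, rising, then moving away toward the right and high for a final look.

Emit:
carry_out --deltas '[[0.85, [0, 0, 0], [0, 0, 0]], [0.85, [0, 0, 0], [0, 0, 0]], [0.85, [0, 0, 0], [0, 0, 0]], [0.85, [0, 0, 0], [0, 0, 0]], [0.85, [0, 0, -20], [0, 0, 0]], [0.85, [0, 0, -60], [0, 0, 0]], [0.85, [0, 0, -110], [0, 0, 0]], [0.85, [0, 0, -160], [0, 0, 0]], [0.85, [-10, 50, -160], [0, 0, 0]], [0.85, [-20, 100, -160], [0, 0, 0]], [0.85, [-30, 150, -160], [0, 0, 0]], [0.85, [-30, 150, -160], [0, 0, 0]]]'

```text
time_s: 26.7
tcp_pos: [0.6108, -0.0467, 0.1477]
eef_rot: [180.0, 0.0, 12.0]
contact_force: [-0.7, 0.2, 0.1]
gripper_width: 0.0742
gripper_force: 0.0
```

Run:
```python
from h import *
go(0,0,0); s=V("scene"); a=V("scene",**np.load("scene0.npz"))
cv2.imwrite("pics/a10.png",cv2.resize(s.p[120:300],(800,281),interpolation=cv2.INTER_CUBIC)[...,::-1])
X=s.cloud()*1000; Q=X.reshape(-1,3); S=s.hsv[...,1].ravel()
def near(c,rad,z0,z1): return Q[(np.hypot(Q[:,0]-c[0],Q[:,1]-c[1])<rad)&(Q[:,2]>z0)&(Q[:,2]<z1)&(S<110)][:,:2].astype(np.float32)
print("knob",cv2.minEnclosingCircle(near((608,110),40,28,40)),"want 608.4,110")
print("bar",cv2.minAreaRect(near((550,391),55,24,36)),"want 550,391,24")
c,rad=cv2.minEnclosingCircle(near((451,88),40,28,42)); N=near((460,90),60,8,40); d=N-c; d=d[np.hypot(*d.T)>25]
print("tear",c,rad,np.degrees(np.arctan2(*d.mean(0)[::-1])),"want 451,88,12")
print("cross",cv2.minEnclosingCircle(near((404,-273),25,42,56)),"want 404,-273")
for n,h0 in(("tape",(15,35)),("jar",(0,180))):
    for v in(a,s):
        H,S_,W=[v.hsv[...,i].astype(int) for i in range(3)]; ok=np.zeros(H.shape,bool)
        if n=="tape": ok[190:225,255:290]=1; m=ok&(H>18)&(H<35)&(S_>120)
        else: ok[180:213,350:382]=1; m=ok&(S_<40)&(W>120)
        print(n,np.argwhere(m).mean(0).round(2),m.sum())
```

```text
t 26.7 tcp [610.8 -46.7 147.7] [180.   0.  12.] w 74.2 F [-0.7  0.2  0.1] g 0.0 j [ 14.  17. -12.   0. -61.  88.]
shift [-587.8 -172.4  147.7] rz 0
knob ((608.876708984375, 110.49815368652344), 25.34124755859375) want 608.4,110
bar ((551.6334228515625, 390.398193359375), (81.72835540771484, 20.58863067626953), 20.4720458984375) want 550,391,24
tear (452.0638732910156, 87.99427032470703) 21.847017288208008 7.5281828127808055 want 451,88,12
cross ((405.9893493652344, -272.465576171875), 13.3278226852417) want 404,-273
tape [212.31 272.89] 241
tape [212.36 273.  ] 244
jar [196.73 366.25] 191
jar [196.65 366.41] 187
```

View pics/a10.png

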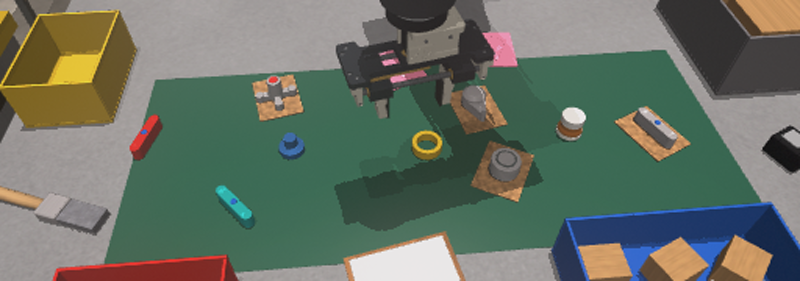

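The final view shows all four handles upright on their own pads, each within about 2 mm and 5° of its silhouette. The tape and jar have not moved, and the gripper is clear of everything. Handing in.

```bash
python3 -c "
from plant import r
print(r.close_job())"
```

```text
the job is handed in; nothing more can be done
None
```

All four chrome handles are upright on their own pads, each within about 2 mm and 5° of its silhouette in the last camera check; the tape roll and polish jar have not moved, and the job was handed in at about 27 s with no verdict returned.

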